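# Slide the spice caddy into its dock past the spring pins

### The arm

A 6-joint arm with a two-finger parallel gripper is mounted at the origin on a cart in front of the work surface, level with it; the furniture and walls round the work are solid. World frame = base frame: x ahead of the robot, y to its left, z up, the work surface at z = 0. Lengths are in m, angles in rad, forces in N, time in s.
With the tool pointing down it reaches from about 0.25 to 0.85 m from the base axis. Payload 12.5 kg.
Tool frame: the origin (TCP) lies on the front face of the gripper's body, between the roots of the fingers; the fingertips stand 84 mm ahead of it and the grasp point (between the pads) lies 65 mm ahead of it; z points along the fingers, y is the line along which they close (so a half turn about z gives the same grasp; the last joint's range is limited). The gripper opens to 93 mm and grips with 3 to 60 N. Pads are 15 mm wide; open, the fingers measure 128 mm over their backs; the gripper's body (75 mm by 188 mm) begins 65 mm behind the grasp point.
Start: joints at [1.021, 0.351, 1.652, -0, 1.139, -0.085], TCP at [0.247, 0.492, 0.303] pointing down, gripper open.
Joint ranges: [-2.75, 2.75], [-0.79, 2.1], [0.01, 2.65], [-1.57, 4.71], [0.07, 3.14], [-2.87, 2.87]. Speed limits (rad/s): [2.22, 2.22, 2.79, 3.14, 3.14, 3.14].

### API

Orientations are given as a unit quaternion [w, x, y, z].
In Python, from bench import get_state, get_image, job_done gives the robot as it stands.
- The arm moves only by the tool step_arm, never from a script. Its argument "moves" is a list of rows, each a list of 6 numbers: the shift along the world's x, y, z in cm, then the turn, a rotation vector about the world's x, y, z in rad. A call has 1 to 12 rows; each row shifts and turns the commanded pose from where the row before left it; what a row does not reach is not made up. A row lasts 1/10 s, in which the tool goes at most 50 mm and 8.59 degrees, less where a joint would pass 70% of its speed; a pose out of reach is approached as far as the arm can. A call with a gripper value outside its range is refused whole. "grip" is the closure, from 0 (fully open) to 1 (shut), set as the call begins (left out, the last holds). The fingers move at their own pace and stop on an object; the grip force is fixed at half the most. Time passes only in rows, so rows that do not move let the fingers close. It gives the time, the measured TCP pose, the force, the opening and the grip force at its end, in the units of the state.
- get_state(): the state, without advancing time (a new reading comes with each control period).
- get_image(name): name is "scene" or "top"; returns a dict with "image" (384x512x3 uint8, red, green, blue), "z_map" (384x512 float32, m along the optical axis (not along the pixel's ray), 0 where there is no reading), "camera_matrix" (3x3 intrinsics, pixels), "world_to_cam" (4x4, takes a point from world to camera coordinates). Camera axes: x right, y up, looking along -z (the intrinsics and any distortion apply to the point x, -y, -z); pixel columns grow to the right and rows downward; lengths in m; the calibration is good to about 2 mm. A picture is of the moment at which its call begins.
- job_done(): hands the job in; it is judged then, once.
The state is a dict: "time_s": time; "joint_pos": joint angles; "qd": joint speeds; "joint_torque": joint torques, N m; "eef_pos": TCP position; "orientation": TCP orientation; "ft_force": force on the tool from outside, world axes, zero at the start; "torque": the same for the moment, N m; "finger_gap": opening from 0.0 (shut) to 1.0 (fully open); "gripper_force": force on a finger pad.
Only numpy, scipy, OpenCV 4.12 (cv2) and the standard library are available. Lean on these libraries where they do the work, as an engineer would, in place of code of your own. Each camera call takes 0.05 s, during which the arm holds its last target. There are 200 camera calls.

### The job

Push the spice caddy home in its dock: with the fingertips press the dock's spring pedal all the way down behind the caddy, and keep it down while you slide the caddy forward over the two catch pins, right up to the end stop. Then let the pedal go, so that the pins spring up behind the caddy and lock it in. Do not lift the caddy, keep the jar and the shaker standing in it, and leave the bottle, the lemon and the sprout alone.

Things in the scene. Friction and masses are not known exactly. Their poses are not given: they have to be found in the camera images.
- dock: Fixed low dock, 340 mm long (its x), 150 mm wide: metal floor plate 6 mm thick, wooden side walls 14 mm thick and 40 mm high, 122 mm apart inside, end stop at the +x end, open at the -x end. Origin: centre of its underside, on the worktop; z up. +x is the way the caddy is pushed home.
- end_stop (a point): Middle of the inner face of the dock's wooden end stop (50 mm high), at x = +155 mm, y = 0 in the dock's frame, 30 mm above the worktop. The caddy's front face comes to rest against it.
- caddy: Loose wooden caddy in the dock, 2.5 mm play each side, 110 mm long (x, along the dock's x), 116 wide, 58 high, about 0.7 kg loaded. Origin: centre of its underside, on the floor plate (z = 6 mm). Skids along its sides, 24 mm high, 94 mm apart, carry it. At the start its front is 3 to 30 mm short of the pins, which block it. Home, its origin is at x = +100 mm in the dock's frame.
- caddy_rear (a point): Middle of the outer face of the caddy's flat rear wall, where to push it: 55 mm behind the caddy's origin (-x), 41 mm above it; the wall is 24 to 58 mm above the caddy's origin. The rear half of the caddy is empty; jar and shaker begin about 60 mm ahead of this face, their tops up to 135 mm above the caddy's origin. Home, this face is 6 mm beyond the pins.
- pedal (a joint): Travel of the spring pedal in m: 0 up (rest), 0.014 fully down. Moves straight down as a whole wherever it is pressed: 1 N starts it, 5 N holds it fully down, it springs back by itself. The pins are part of it. Up, they reach 8 mm above the caddy's underside and block it; pressed less than 8 mm they block or rub, fully down they clear it by 6 mm.
- pedal_pad (a point): Point on top of the steel pedal plate near its free end behind the caddy (x = -146, y = 0 mm in the dock's frame), by four dark cross ribs: a good place to press. The plate is 86 mm wide, runs in mid dock from x = -168 to +44 mm, between the caddy's skids; its top is 24 mm above the worktop when up, 10 when down. The caddy's rear face is 30 to 65 mm ahead of this point at the start.
- pin_a (a point): Top of one of the two round steel catch pins, 10 mm in diameter, that stand up 14 mm from the pedal plate; at x = +34, y = +37 mm in the dock's frame. Between the pins 64 mm are free: shut fingers on the middle of the plate pass between them.
- pin_b (a point): Top of the other catch pin, at x = +34, y = -37 mm in the dock's frame.
- spice_jar: Spice jar with black cap, 44 mm across, 107 mm high, loose in the caddy's pocket on the +y side; origin at the centre of its underside, z up.
- salt_shaker: Glass salt shaker with grey top, 44 mm across, 90 mm high, loose in the caddy's pocket on the -y side; origin at the centre of its underside, z up.
- honey_bottle: Honey bottle with red cap, 164 mm high, 59 x 70 mm, standing on the worktop beside the dock on its far side from the robot; origin at the centre of its underside. Bystander.
- sprout: Brussels sprout, 53 x 51 x 44 mm, on the worktop beside the dock; origin at its underside. Bystander.
- lemon: Lemon, 72 x 55 x 56 mm, on the worktop beside the dock; origin at its underside. Bystander.
There are look-alikes about, which are no part of the job. There is more than one size of the caddy; the one meant has the size given above. Leave any brown or turquoise look-alike of the spice_jar alone.

How it is judged:
By the outcome, as a careful person would: the job done as asked, in the order asked, and still so for the second after the job is handed in, with the robot touching nothing.
It also fails if it takes over 38 s, if anything falls off the work surface, if the arm or the gripper's body presses on something with over 40 N, if the wrist force passes 120 N, or if a joint passes its speed limit or range.

## Working session

There is one attempt and no reset: what is moved stays moved. The work goes in short steps, Python scripts to look and compute and a tool call to move; the robot and the scene stay as the last step left them, time stands still between calls to the robot, and variables do not carry over. Pictures are saved under pics/ and viewed, at most 10 in all, crops included, and the job is handed in when it is done.

Besides the shell and the picture viewer there is one more tool, called after "Call:" as name([rows], argument=value, ...), one row to a line, values as JSON. step_arm: Moves the arm, as the interface text tells. Its arguments: {"type":"object","properties":{"moves":{"type":"array"},"grip":{"type":"number"}},"required":["moves"]}

```bash
mkdir -p pics; cat > h.py <<'E'
import numpy as np,cv2
from bench import *
def pts(d):
    K=d["camera_matrix"];z=d["z_map"];v,u=np.mgrid[:384,:512]
    c=np.stack([(u-K[0,2])/K[0,0]*z,-(v-K[1,2])/K[1,1]*z,-z,np.ones_like(z)],-1)
    return (c@np.linalg.inv(d["world_to_cam"]).T)[...,:3]
E
python3 - <<'E'
from h import *
for n in("top","scene"):
    d=get_image(n);np.savez(n+".npz",**d)
    cv2.imwrite(f"pics/{n}0.png",cv2.resize(d["image"][...,::-1],(800,600),interpolation=cv2.INTER_CUBIC))
    print(n,d["camera_matrix"],d["world_to_cam"].round(3))
print(get_state())
E
```

```text
top [[466.32081199   0.         255.47310799]
 [  0.         466.32081199 185.19427436]
 [  0.           0.           1.        ]] [[-0.011 -1.     0.022  0.033]
 [ 0.996 -0.009  0.085 -0.555]
 [-0.085  0.023  0.996 -1.165]
 [ 0.     0.     0.     1.   ]]
scene [[493.06694145   0.         260.29169274]
 [  0.         493.06694145 177.22482907]
 [  0.           0.           1.        ]] [[ 0.711 -0.703  0.012 -0.34 ]
 [ 0.501  0.518  0.694 -0.348]
 [-0.494 -0.488  0.72  -1.181]
 [ 0.     0.     0.     1.   ]]
{'time_s': 0.1, 'joint_pos': array([ 1.02141159e+00,  3.51148906e-01,  1.65236120e+00,  5.15989626e-06,
        1.13908775e+00, -8.46136364e-02]), 'qd': array([ 1.13491155e-03, -1.86688664e-05, -1.85548779e-03, -2.11270199e-03,
        1.06760207e-03, -1.67597696e-04]), 'joint_torque': array([ 4.70521409e-04, -4.98018193e+01, -2.85705632e+01,  7.00042234e-02,
        2.37855170e-02, -7.17999364e-05]), 'eef_pos': array([0.24638619, 0.49147596, 0.30227312]), 'orientation': array([-1.58893866e-04,  2.30300628e-01,  9.73119401e-01, -4.76824974e-04]), 'ft_force': array([0.39742415, 0.23228209, 0.62744225]), 'torque': array([-0.01143602,  0.0016058 , -0.0266758 ]), 'gripper_force': 0.0, 'finger_gap': 1.000566107186867}
```

View pics/top0.png

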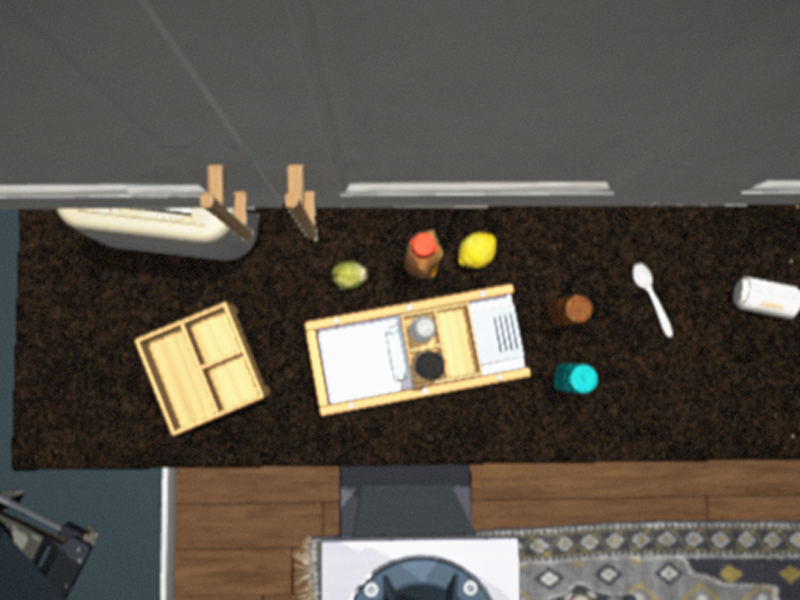

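View pics/scene0.png

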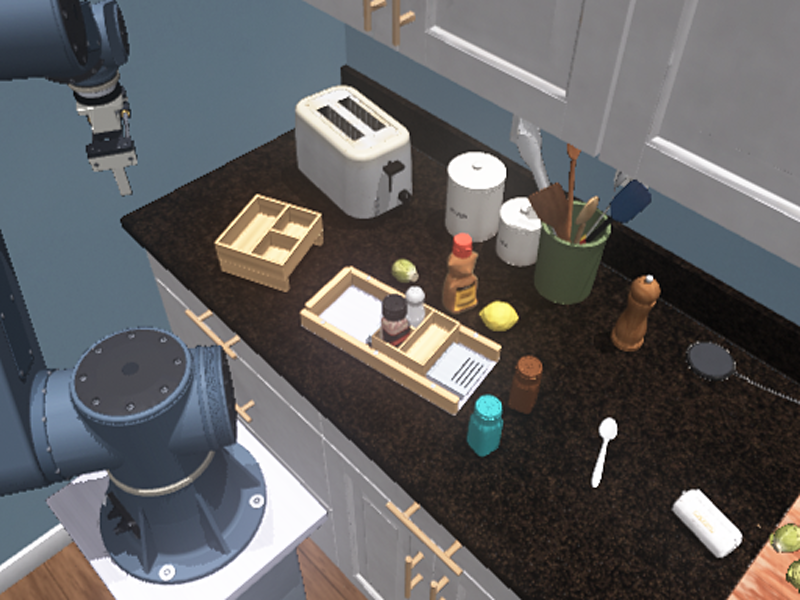

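```bash
cat > m.py <<'E'
from h import *
P=[];C=[]
for n in("top","scene"):
    d=np.load(n+".npz");p=pts(d);hsv=cv2.cvtColor(d["image"],cv2.COLOR_RGB2HSV)
    P.append(p);C.append(hsv)
    H,S,V=cv2.split(hsv)
    reg=(p[...,0]>.25)&(p[...,0]<.75)&(p[...,1]>-.25)&(p[...,1]<.25)&(d["z_map"]>0)
    wood=reg&(H>10)&(H<26)&(S>60)&(V>130)&(p[...,2]<.075)
    w=wood&(abs(p[...,2]-.04)<.006)
    q=p[w][:,:2].astype(np.float32)
    r=cv2.minAreaRect(q);print(n,"walltop rect",r,len(q));print(cv2.boxPoints(r).round(3).tolist())
    q=p[wood&(p[...,2]>.058)];print("caddy top",len(q),q.min(0).round(3),q.max(0).round(3))
    for nm,m in dict(red=((H<6)|(H>174))&(S>150)&(p[...,2]>.12),lemon=(H>24)&(H<32)&(S>180)&(p[...,2]<.07),sprout=(H>28)&(H<45)&(S>60)&(V>80)&(p[...,2]<.06)&(p[...,2]>.01),tall=(p[...,2]>.075)).items():
        q=p[reg&m]
        if len(q):print(nm,len(q),np.median(q,0).round(3),q.min(0).round(3),q.max(0).round(3))
E
python3 m.py
```

```text
top walltop rect ((0.5027443170547485, 0.008032023906707764), (0.24079054594039917, 0.33943185210227966), 10.238903999328613) 1878
[[0.3540000021457672, 0.15399999916553497], [0.414000004529953, -0.18000000715255737], [0.6510000228881836, -0.1379999965429306], [0.5910000205039978, 0.19599999487400055]]
caddy top 428 [ 0.385 -0.096  0.058] [0.586 0.249 0.075]
red 30 [ 0.598 -0.001  0.162] [ 0.594 -0.021  0.156] [0.621 0.011 0.165]
lemon 372 [ 0.611 -0.1    0.045] [ 0.277 -0.138 -0.004] [0.654 0.247 0.059]
sprout 323 [0.586 0.102 0.04 ] [ 0.426 -0.111  0.018] [0.634 0.135 0.06 ]
tall 61727 [0.609 0.024 0.782] [ 0.386 -0.25   0.075] [0.668 0.25  0.913]
scene walltop rect ((0.49054384231567383, 0.05165208876132965), (0.23889276385307312, 0.42648375034332275), 9.828481674194336) 870
[[0.335999995470047, 0.2409999966621399], [0.4090000092983246, -0.17900000512599945], [0.6449999809265137, -0.1379999965429306], [0.5720000267028809, 0.28200000524520874]]
caddy top 315 [ 0.382 -0.099  0.058] [0.631 0.25  0.075]
red 101 [ 0.598 -0.014  0.149] [ 0.591 -0.025  0.132] [0.617 0.005 0.166]
sprout 146 [ 0.603 -0.09   0.047] [ 0.556 -0.118  0.021] [0.634 0.124 0.058]
tall 14958 [ 0.604 -0.096  0.528] [ 0.382 -0.25   0.075] [0.75  0.25  0.696]
```

```bash
cat > m2.py <<'E'
from h import *
import sys
def dock(n,poly):
    d=np.load(n+".npz");p=pts(d);hsv=cv2.cvtColor(d["image"],cv2.COLOR_RGB2HSV);H,S,V=cv2.split(hsv)
    m=np.zeros((384,512),np.uint8);cv2.fillPoly(m,[(np.array(poly)*.64).astype(np.int32)],1);m=m>0
    wood=m&(H>10)&(H<28)&(S>50)&(V>120)
    q=p[wood&(abs(p[...,2]-.04)<.005)][:,:2].astype(np.float32)
    r=cv2.minAreaRect(q);b=cv2.boxPoints(r);print(n,len(q),r,b.round(3).tolist())
    return d,p,m,wood
T=dock("top",[(298,320),(515,280),(536,378),(318,420)])
S=dock("scene",[(298,310),(348,262),(505,345),(460,415),(298,325)])
for d,p,m,wood in(T,S):
    a=np.deg2rad(9.9);ex=np.array([-np.sin(a),np.cos(a)]);ex=np.array([-np.sin(a),np.cos(a)]);ey=-np.array([np.cos(a),np.sin(a)])
    s=m&(abs(p[...,2]-.064)<.006)&wood
    q=p[s][:,:2];X=q@ex;Y=q@ey
    print("caddy rim X",np.percentile(X,[0,2,50,98,100]).round(3),"Y",np.percentile(Y,[0,2,50,98,100]).round(3),len(q))
    w=wood&(abs(p[...,2]-.04)<.005);q=p[w][:,:2];X=q@ex;Y=q@ey
    print("wall X",np.percentile(X,[0,1,99,100]).round(3),"Y",np.percentile(Y,[0,1,99,100]).round(3))
    s=(p[...,2]>.09)&(p[...,2]<.2)&(p[...,1]>-.1)&(p[...,1]<.1)&(p[...,0]>.53)&(p[...,0]<.68)
    q=p[s];X=q[:,:2]@ex;Y=q[:,:2]@ey;print("bottle",len(q),"X",np.percentile(X,[0,5,50,95,100]).round(3),"Y",np.percentile(Y,[0,5,50,95,100]).round(3))
E
python3 m2.py
python3 - <<'E'
import cv2
a=cv2.imread("pics/top0.png")
import numpy as np
from numpy import load
d=load("top.npz")["image"][150:280,180:350,::-1];cv2.imwrite("pics/crop.png",cv2.resize(d,(784,600),interpolation=cv2.INTER_CUBIC))
E
```

```text
top 1773 ((0.4586016833782196, 0.0004203915596008301), (0.14994405210018158, 0.3394578695297241), 9.940553665161133) [[0.35499998927116394, 0.1550000011920929], [0.414000004529953, -0.18000000715255737], [0.5619999766349792, -0.15399999916553497], [0.503000020980835, 0.1809999942779541]]
scene 921 ((0.4560340642929077, 0.0014506876468658447), (0.153732568025589, 0.33932915329933167), 9.825691223144531) [[0.35100001096725464, 0.15600000321865082], [0.4090000092983246, -0.17900000512599945], [0.5609999895095825, -0.15299999713897705], [0.503000020980835, 0.18199999630451202]]
caddy rim X [-0.169 -0.169 -0.114 -0.061 -0.06 ] Y [-0.51  -0.51  -0.453 -0.395 -0.394] 400
wall X [-0.248 -0.243  0.087  0.091] Y [-0.527 -0.526 -0.377 -0.377]
bottle 401 X [-0.138 -0.133 -0.11  -0.091 -0.087] Y [-0.625 -0.619 -0.592 -0.575 -0.568]
caddy rim X [-0.171 -0.17  -0.118 -0.063 -0.061] Y [-0.51  -0.508 -0.435 -0.392 -0.391] 219
wall X [-0.247 -0.243  0.087  0.093] Y [-0.526 -0.524 -0.374 -0.372]
bottle 395 X [-0.139 -0.134 -0.117 -0.097 -0.089] Y [-0.628 -0.611 -0.587 -0.573 -0.568]
```

View pics/crop.png

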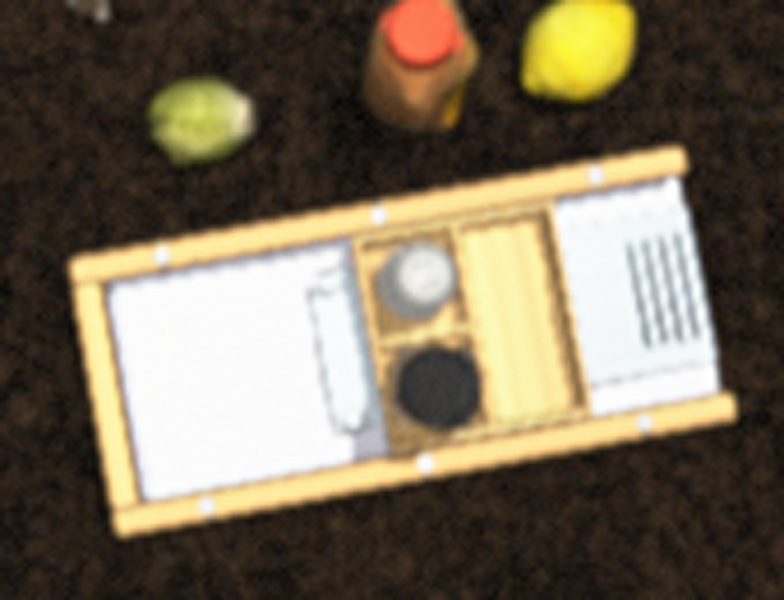

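The caddy meant stands in the dock (crop columns 355–590, measured 110 × 116 mm). The bigger caddy at top-view pixel (200,370) is outside the dock and is a look-alike. The pedal ribs are at crop (670,290), the black-capped jar at (437,385) and the shaker at (420,285). The brown jar (573,310) and turquoise jar (577,378) in the top view are look-alikes, so I leave them alone. The dock centre is at about (0.458, 0.001), with its +x direction at (-0.172, 0.985). The caddy's rear is at dock x ≈ -92 mm.

Call:
step_arm([
  [1.29, -3.38, 0, 0, 0, -0.052],
  [1.29, -3.38, 0, 0, 0, -0.052],
  [1.29, -3.38, 0, 0, 0, -0.052],
  [1.29, -3.38, 0, 0, 0, -0.052],
  [1.29, -3.38, 0, 0, 0, -0.052],
  [1.29, -3.38, 0, 0, 0, -0.052],
  [1.29, -3.38, 0, 0, 0, -0.052],
  [1.29, -3.38, 0, 0, 0, -0.052],
  [1.29, -3.38, 0, 0, 0, -0.052],
], grip=1)

```text
time_s: 1.0
eef_pos: [0.3627, 0.186, 0.3027]
orientation: [-0.0, 0.451, 0.893, -0.0]
ft_force: [0.2, 0.7, -0.4]
finger_gap: 0.274
gripper_force: 0.0
```

Call:
step_arm([
  [1.29, -3.38, 0, 0, 0, -0.052],
  [1.29, -3.38, 0, 0, 0, -0.052],
  [1.29, -3.38, 0, 0, 0, -0.052],
  [1.29, -3.38, 0, 0, 0, -0.052],
  [1.29, -3.38, 0, 0, 0, -0.052],
  [1.29, -3.38, 0, 0, 0, -0.052],
  [1.29, -3.38, 0, 0, 0, -0.052],
  [1.29, -3.38, 0, 0, 0, -0.052],
  [1.29, -3.38, 0, 0, 0, -0.052],
  [0, 0, 0, 0, 0, 0],
  [0, 0, 0, 0, 0, 0],
])

```text
time_s: 2.1
eef_pos: [0.4785, -0.117, 0.3022]
orientation: [-0.001, 0.645, 0.764, -0.0]
ft_force: [0.1, 1.4, -0.0]
finger_gap: 0.004
gripper_force: 0.0
```

```bash
cat > s.py <<'E'
from h import *
s=get_state();R=cv2.Rodrigues
w,x,y,z=s["orientation"];ty=np.array([2*(x*y-w*z),1-2*(x*x+z*z),2*(y*z+w*x)]);tz=np.array([2*(x*z+w*y),2*(y*z-w*x),1-2*(x*x+y*y)])
a=np.deg2rad(9.9);ex=np.array([-np.sin(a),np.cos(a)]);ey=-np.array([np.cos(a),np.sin(a)])
d=s["eef_pos"][:2]-[.4575,.001]
print("t",s["time_s"],"dock xy mm",(d@ex*1e3).round(1),(d@ey*1e3).round(1),"pos",s["eef_pos"].round(4),"yaw",np.rad2deg(np.arctan2(ty[1],ty[0])).round(2),"tz",tz.round(3),"F",s["ft_force"].round(1),"gap",s["finger_gap"])
E
python3 s.py
```

```text
t 2.1 dock xy mm -119.9 -0.4 pos [ 0.4785 -0.117   0.3022] yaw 9.69 tz [-0.001  0.001 -1.   ] F [ 0.1  1.4 -0. ] gap 0.0038620499248482325
```

Call:
step_arm([
  [0, 0, -3, 0, 0, 0],
  [0, 0, -3, 0, 0, 0],
  [0, 0, -3, 0, 0, 0],
  [0, 0, -3, 0, 0, 0],
  [0, 0, -2.5, 0, 0, 0],
  [0, 0, -2, 0, 0, 0],
  [0, 0, -1.5, 0, 0, 0],
  [0, 0, -0.5, 0, 0, 0],
  [0, 0, 0, 0, 0, 0],
])

```text
time_s: 3.0
eef_pos: [0.4784, -0.116, 0.1176]
orientation: [-0.001, 0.644, 0.765, -0.0]
ft_force: [0.1, 0.1, 0.4]
finger_gap: 0.007
gripper_force: 0.0
```

Call:
step_arm([
  [0, 0, -0.3, 0, 0, 0],
  [0, 0, -0.3, 0, 0, 0],
  [0, 0, -0.3, 0, 0, 0],
  [0, 0, -0.3, 0, 0, 0],
  [0, 0, -0.3, 0, 0, 0],
  [0, 0, 0, 0, 0, 0],
  [0, 0, 0, 0, 0, 0],
])

```text
time_s: 3.7
eef_pos: [0.4788, -0.1168, 0.1028]
orientation: [0.0, 0.645, 0.765, 0.0]
ft_force: [1.3, -0.4, 2.6]
finger_gap: 0.001
gripper_force: 1.2
```

```bash
python3 s.py
```

```text
t 3.7 dock xy mm -119.7 -0.8 pos [ 0.4788 -0.1168  0.1028] yaw 9.74 tz [ 0. -0. -1.] F [ 1.3 -0.4  2.6] gap 0.0009520680352605352
```

Call:
step_arm([
  [0, 0, -0.3, 0, 0, 0],
  [0, 0, -0.3, 0, 0, 0],
  [0, 0, -0.3, 0, 0, 0],
  [0, 0, 0, 0, 0, 0],
  [0, 0, 0, 0, 0, 0],
])

```text
time_s: 4.2
eef_pos: [0.4789, -0.1168, 0.0942]
orientation: [0.0, 0.645, 0.765, 0.0]
ft_force: [-2.9, 2.9, 15.5]
finger_gap: 0.003
gripper_force: 7.5
```

Call:
step_arm([
  [0, 0, -0.1, 0, 0, 0],
  [0, 0, 0, 0, 0, 0],
  [0, 0, 0, 0, 0, 0],
])

```text
time_s: 4.5
eef_pos: [0.4789, -0.1168, 0.094]
orientation: [0.0, 0.644, 0.765, 0.0]
ft_force: [-7.2, 2.4, 28.3]
finger_gap: 0.006
gripper_force: 14.6
```

Call:
step_arm([
  [-0.1, 0.5, 0.05, 0, 0, 0],
  [-0.1, 0.5, 0, 0, 0, 0],
  [-0.1, 0.5, 0, 0, 0, 0],
  [-0.08, 0.45, 0, 0, 0, 0],
  [-0.08, 0.45, 0, 0, 0, 0],
  [-0.08, 0.45, 0, 0, 0, 0],
  [-0.08, 0.45, 0, 0, 0, 0],
])

```text
time_s: 5.2
eef_pos: [0.4744, -0.0852, 0.0943]
orientation: [0.003, 0.644, 0.765, 0.001]
ft_force: [2.3, -12.4, 10.2]
finger_gap: 0.005
gripper_force: 7.8
```

```bash
python3 s.py
```

```text
t 5.2 dock xy mm -87.8 -1.9 pos [ 0.4744 -0.0852  0.0943] yaw 9.76 tz [ 0.006 -0.003 -1.   ] F [  2.3 -12.4  10.2] gap 0.004950654906661788
```

Call:
step_arm([
  [-0.1, 0.4, -0.08, 0, 0, 0],
  [-0.1, 0.4, 0, 0, 0, 0],
  [-0.1, 0.4, 0, 0, 0, 0],
  [-0.1, 0.4, 0, 0, 0, 0],
  [-0.1, 0.4, 0, 0, 0, 0],
  [-0.1, 0.4, 0, 0, 0, 0],
])

```text
time_s: 5.8
eef_pos: [0.4697, -0.0617, 0.0942]
orientation: [0.005, 0.644, 0.765, 0.001]
ft_force: [6.1, -16.0, 17.6]
finger_gap: 0.001
gripper_force: 10.8
```

```bash
python3 s.py
```

```text
t 5.8 dock xy mm -63.8 -1.3 pos [ 0.4697 -0.0617  0.0942] yaw 9.77 tz [ 0.009 -0.004 -1.   ] F [  6.1 -16.   17.6] gap 0.0014450692436285533
```

Call:
step_arm([
  [-0.1, 0.5, 0, 0, 0, 0],
  [-0.1, 0.5, 0, 0, 0, 0],
  [-0.1, 0.5, 0, 0, 0, 0],
  [-0.1, 0.5, 0, 0, 0, 0],
  [-0.1, 0.5, 0, 0, 0, 0],
  [-0.1, 0.5, 0, 0, 0, 0],
  [-0.1, 0.5, 0, 0, 0, 0],
  [-0.1, 0.5, 0, 0, 0, 0],
])

```text
time_s: 6.6
eef_pos: [0.4617, -0.0215, 0.0942]
orientation: [0.004, 0.644, 0.765, 0.002]
ft_force: [5.1, -18.6, 19.3]
finger_gap: 0.005
gripper_force: 12.0
```

```bash
python3 s.py
```

```text
t 6.6 dock xy mm -22.9 -0.3 pos [ 0.4617 -0.0215  0.0942] yaw 9.78 tz [ 0.009 -0.003 -1.   ] F [  5.1 -18.6  19.3] gap 0.005268516501802741
```

Call:
step_arm([
  [-0.09, 0.5, 0, 0, 0, 0],
  [-0.09, 0.5, 0, 0, 0, 0],
  [-0.09, 0.5, 0, 0, 0, 0],
  [-0.09, 0.5, 0, 0, 0, 0],
  [-0.09, 0.5, 0, 0, 0, 0],
  [-0.09, 0.5, 0, 0, 0, 0],
  [-0.09, 0.5, 0, 0, 0, 0],
  [-0.09, 0.5, 0, 0, 0, 0],
  [-0.09, 0.5, 0, 0, 0, 0],
  [-0.09, 0.5, 0, 0, 0, 0],
])

```text
time_s: 7.6
eef_pos: [0.4527, 0.0288, 0.0942]
orientation: [0.004, 0.644, 0.765, 0.002]
ft_force: [5.1, -20.3, 22.6]
finger_gap: 0.011
gripper_force: 13.2
```

```bash
python3 s.py
```

```text
t 7.6 dock xy mm 28.2 -0.0 pos [0.4527 0.0288 0.0942] yaw 9.79 tz [ 0.008 -0.002 -1.   ] F [  5.1 -20.3  22.6] gap 0.010590791691396591
```

Call:
step_arm([
  [-0.05, 0.3, 0, 0, 0, 0],
  [-0.03, 0.2, 0, 0, 0, 0],
  [-0.03, 0.2, 0, 0, 0, 0],
  [-0.02, 0.1, 0, 0, 0, 0],
  [0, 0, 0, 0, 0, 0],
])

```text
time_s: 8.1
eef_pos: [0.4513, 0.0368, 0.0942]
orientation: [0.004, 0.644, 0.765, 0.002]
ft_force: [4.7, -18.2, 23.2]
finger_gap: 0.009
gripper_force: 12.6
```

Call:
step_arm([
  [-0.02, 0.1, 0, 0, 0, 0],
  [0, 0, 0, 0, 0, 0],
])

```text
time_s: 8.3
eef_pos: [0.4514, 0.0371, 0.0942]
orientation: [0.004, 0.644, 0.765, 0.002]
ft_force: [7.7, -29.9, 21.4]
finger_gap: 0.007
gripper_force: 21.3
```

```bash
python3 s.py
```

```text
t 8.3 dock xy mm 36.6 -0.2 pos [0.4514 0.0371 0.0942] yaw 9.79 tz [ 0.008 -0.003 -1.   ] F [  7.7 -29.9  21.4] gap 0.006968900904814116
```

Call:
step_arm([
  [-0.01, 0.07, 0, 0, 0, 0],
  [0, 0, 0, 0, 0, 0],
])

```text
time_s: 8.5
eef_pos: [0.4514, 0.0372, 0.0942]
orientation: [0.004, 0.644, 0.765, 0.001]
ft_force: [7.2, -38.1, 22.3]
finger_gap: 0.006
gripper_force: 25.8
```

```bash
python3 s.py; cat > c.py <<'E'
from h import *
import sys
a=np.deg2rad(9.9);ex=np.array([-np.sin(a),np.cos(a)]);ey=-np.array([np.cos(a),np.sin(a)]);o=np.array([.4575,.001])
ims=[]
for n in("top","scene"):
    d=get_image(n);p=pts(d);H,S,V=cv2.split(cv2.cvtColor(d["image"],cv2.COLOR_RGB2HSV))
    X=(p[...,:2]-o)@ex;Y=(p[...,:2]-o)@ey
    m=(abs(p[...,2]-.064)<.006)&(H>10)&(H<28)&(S>50)&(V>110)&(abs(Y)<.065)&(abs(X)<.19)
    print(n,"rim X mm",(1e3*np.percentile(X[m],[0,2,98,100])).round(1),m.sum())
    c=d["image"][150:280,180:350] if n=="top" else d["image"][140:270,180:350]
    ims.append(cv2.resize(c[...,::-1],(400,306),interpolation=cv2.INTER_CUBIC))
cv2.imwrite(f"pics/{sys.argv[1]}.png",np.hstack(ims))
E
python3 c.py c1
```

```text
t 8.5 dock xy mm 36.7 -0.2 pos [0.4514 0.0372 0.0942] yaw 9.8 tz [ 0.009 -0.004 -1.   ] F [  7.2 -38.1  22.3] gap 0.006133621597116716
top rim X mm [104.5 109.8 154.1 154.5] 148
scene rim X mm [ 98.5 100.9 154.2 154.8] 49
```

View pics/c1.png

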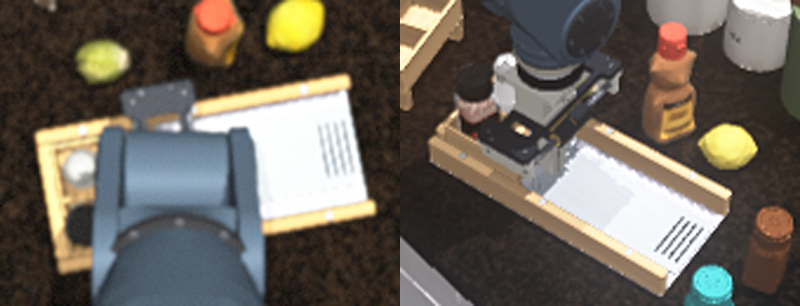

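The caddy's front is at the end stop (rim at 154.5 mm, push force rising with no travel) and jar and shaker are standing. Next I ease the push with the pedal still down, then lift straight up.

Call:
step_arm([
  [0.03, -0.2, 0, 0, 0, 0],
  [0.03, -0.2, 0, 0, 0, 0],
  [0.03, -0.2, 0, 0, 0, 0],
  [0.02, -0.1, 0, 0, 0, 0],
  [0, 0, 0, 0, 0, 0],
])

```text
time_s: 9.1
eef_pos: [0.4512, 0.0341, 0.0942]
orientation: [0.002, 0.645, 0.764, 0.003]
ft_force: [2.1, 16.9, 28.3]
finger_gap: 0.006
gripper_force: 14.1
```

Call:
step_arm([
  [0, 0, 0.3, 0, 0, 0],
  [0, 0, 0.3, 0, 0, 0],
  [0, 0, 0.3, 0, 0, 0],
  [0, 0, 0.3, 0, 0, 0],
  [0, 0, 0.3, 0, 0, 0],
  [0, 0, 0.3, 0, 0, 0],
  [0, 0, 0.3, 0, 0, 0],
  [0, 0, 1, 0, 0, 0],
  [0, 0, 2, 0, 0, 0],
  [0, 0, 3, 0, 0, 0],
  [0, 0, 3, 0, 0, 0],
  [0, 0, 3, 0, 0, 0],
])

```text
time_s: 10.3
eef_pos: [0.4486, 0.0329, 0.2351]
orientation: [-0.0, 0.645, 0.765, -0.0]
ft_force: [-0.5, 0.0, -0.2]
finger_gap: 0.006
gripper_force: 0.0
```

Call:
step_arm([
  [0, -3, 3, 0, 0, 0],
  [0, -4, 2, 0, 0, 0],
  [0, -4, 0, 0, 0, 0],
  [0, -4, 0, 0, 0, 0],
  [0, -4, 0, 0, 0, 0],
  [0, -4, 0, 0, 0, 0],
  [0, -3, 0, 0, 0, 0],
  [0, -2, 0, 0, 0, 0],
  [0, 0, 0, 0, 0, 0],
  [0, 0, 0, 0, 0, 0],
])

```text
time_s: 11.3
eef_pos: [0.4487, -0.2467, 0.2836]
orientation: [-0.0, 0.645, 0.764, 0.0]
ft_force: [0.3, -0.6, 0.1]
finger_gap: 0.008
gripper_force: 0.0
```

```bash
python3 s.py; python3 c.py c2
```

```text
t 11.3 dock xy mm -242.5 51.3 pos [ 0.4487 -0.2467  0.2836] yaw 9.7 tz [-0.  0. -1.] F [ 0.3 -0.6  0.1] gap 0.008010303345022046
top rim X mm [ 44.4  45.3 153.8 154.5] 407
scene rim X mm [ 43.4  44.  152.3 153.5] 183
```

View pics/c2.png

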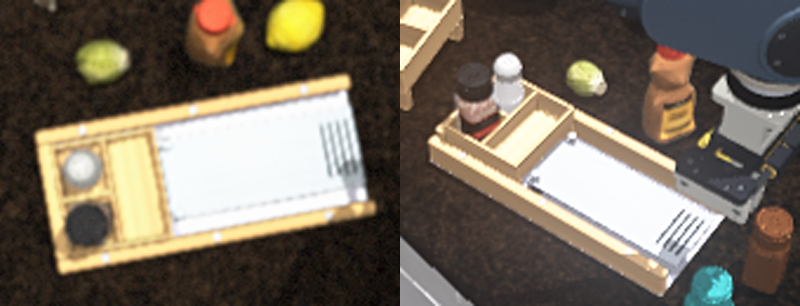

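The caddy is home (rim 44–154.5 mm) with both pins up behind it at (533,183) and (572,138) in the right-hand view. The jar and shaker are standing and the bystanders haven't moved.

```bash
python3 -c "
from h import *
d=get_image('scene');p=pts(d)
q=p-np.array([.4575,.001,0]);a=np.deg2rad(9.9);X=q[...,1]*np.cos(a)-q[...,0]*np.sin(a);Y=-q[...,0]*np.cos(a)-q[...,1]*np.sin(a)
print('plate z',np.median(p[...,2][(abs(X+.03)<.03)&(abs(Y)<.03)&(p[...,2]<.05)]))
print(job_done())"
```

```text
plate z 0.021734898490943344
the job is handed in; nothing more can be done
None
```

The caddy is home against the end stop with the pedal released and both pins up behind it. The jar and shaker are still standing, the bystanders were not touched, and the job is handed in at about 11 s.

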